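# Seat the cover's push rivets crosswise

### The job

The black cover of the plywood case is held by four white push rivets that still stand proud: press them home crosswise, first the one next to the brass cable gland, then the one diagonally opposite it, then the other one on the gland's side of the case, and last the remaining one. Press each gently with the shut fingertips until the washer under its head sits on the cover. Grasp nothing, do not lift or shift the case, and leave the things around it where they lie.

Things in the scene. Friction and masses are not known exactly. Their poses are not given: they have to be found in the camera images.
- case: loose square plywood case, 116 x 116 x 40 mm, 1.2 to 2 kg, with a square black cover plate (108 x 108 x 14 mm) fixed on it, so that the cover's top is 54 mm above the bench. Origin: centre of the underside; z up. Four white plastic push rivets stand in the cover at x, y = +-40 mm. A brass cable gland (a round stub, 30 mm across, sticking out 34 mm, its axis 20 mm above the bench) comes out of the -y side wall at x = -34 mm.
- rivet_gland_top (a point): top centre of the push rivet - the one at the corner next to the brass cable gland (pressed first): round white head 22 mm across and 5 mm thick, with a 6 mm rubber washer under it, on a short stem; it moves straight down as the rivet is pressed. Seated, this point lies 65 mm above the bench; unpressed, 73 to 75 mm
- rivet_gland (a joint): how far that rivet is pressed in, in m: 0 standing proud, 0.010 seated with its washer on the cover, the stop. The rubber under the head gives 1 mm for each 2.5 N on it (at most 6 mm), also while the rivet slides in. It yields to about 3 to 4 N, has no spring and stays where it is left; it counts as home from 0.008
- rivet_diagonal_top (a point): top centre of the push rivet - the one at the corner diagonally opposite the gland (pressed second): round white head 22 mm across and 5 mm thick, with a 6 mm rubber washer under it, on a short stem; it moves straight down as the rivet is pressed. Seated, this point lies 65 mm above the bench; unpressed, 73 to 75 mm
- rivet_diagonal (a joint): how far that rivet is pressed in, in m: 0 standing proud, 0.010 seated with its washer on the cover, the stop. The rubber under the head gives 1 mm for each 2.5 N on it (at most 6 mm), also while the rivet slides in. It yields to about 3 to 4 N, has no spring and stays where it is left; it counts as home from 0.008
- rivet_same_end_top (a point): top centre of the push rivet - the other one on the side wall that carries the gland (pressed third): round white head 22 mm across and 5 mm thick, with a 6 mm rubber washer under it, on a short stem; it moves straight down as the rivet is pressed. Seated, this point lies 65 mm above the bench; unpressed, 73 to 75 mm
- rivet_same_end (a joint): how far that rivet is pressed in, in m: 0 standing proud, 0.010 seated with its washer on the cover, the stop. The rubber under the head gives 1 mm for each 2.5 N on it (at most 6 mm), also while the rivet slides in. It yields to about 3 to 4 N, has no spring and stays where it is left; it counts as home from 0.008
- rivet_last_top (a point): top centre of the push rivet - the one at the remaining corner (pressed fourth): round white head 22 mm across and 5 mm thick, with a 6 mm rubber washer under it, on a short stem; it moves straight down as the rivet is pressed. Seated, this point lies 65 mm above the bench; unpressed, 73 to 75 mm
- rivet_last (a joint): how far that rivet is pressed in, in m: 0 standing proud, 0.010 seated with its washer on the cover, the stop. The rubber under the head gives 1 mm for each 2.5 N on it (at most 6 mm), also while the rivet slides in. It yields to about 3 to 4 N, has no spring and stays where it is left; it counts as home from 0.008
- spool: loose bystander: wooden spool of cord, standing, 54 mm across, 62 mm high; origin at the centre of its underside
- tape_roll: loose bystander: roll of masking tape, lying flat, 98 mm across, 25 mm high; origin at the centre of its underside
- red_screwdriver: loose bystander: screwdriver, lying, 210 mm long, 25 mm wide; origin at the centre of its underside
- slip: loose bystander: slip of wood, lying, 150 x 44 x 13 mm; origin at the centre of its underside

How it is judged (in metres and radians):
On the way, in this order (a step that is already met when the one before it is completed fails the run):
1. first rivet home: the one at the corner next to the brass cable gland (value of joint rivet_gland above 0.008 m and value of joint each of rivet_diagonal, rivet_same_end, rivet_last below 0.004 m), for 0.1 s.
2. second rivet home: the one at the corner diagonally opposite the gland (value of joint each of rivet_gland, rivet_diagonal above 0.008 m and value of joint each of rivet_same_end, rivet_last below 0.004 m), for 0.1 s.
3. third rivet home: the other one on the side wall that carries the gland (value of joint each of rivet_gland, rivet_diagonal, rivet_same_end above 0.008 m and value of joint rivet_last below 0.004 m), for 0.1 s.
4. fourth rivet home: the one at the remaining corner (value of joint each of rivet_gland, rivet_diagonal, rivet_same_end, rivet_last above 0.008 m), for 0.1 s.
At the end, for the whole second after the job is handed in: All four rivets are home (pressed in at least 8 of 10 mm), the case stands flat within 20 mm of where it was, at rest, and every bystander lies within 20 mm of where it was (all of step 4 and distance of each of case, spool, tape_roll, red_screwdriver, slip from where it was at the start of the episode below 0.02 m and angle between case's own z axis and vertical below 0.05 rad and linear speed of case below 0.01 m/s); the robot touches nothing.
It fails at once if a rivet is pressed in (5 mm) before the one ahead of it in the order is home ((value of joint rivet_diagonal above 0.005 m and not (value of joint rivet_gland above 0.008 m)) or (value of joint rivet_same_end above 0.005 m and not (value of joint rivet_diagonal above 0.008 m)) or (value of joint rivet_last above 0.005 m and not (value of joint rivet_same_end above 0.008 m))).
It fails at once if the case or a rivet is pressed harder than 30 N (contact force between any of the arm, the fingers and case above 30 N).
It fails at once if the case is shifted, carried or lifted (20 mm), or raised 8 mm or tilted (distance of case from where it was at the start of the episode above 0.02 m or height (world z) of case above 0.008 m or angle between case's own z axis and vertical above 0.12 rad).
It fails at once if a bystander is moved by more than 20 mm (distance of any of spool, tape_roll, red_screwdriver, slip from where it was at the start of the episode above 0.02 m).
It also fails if it takes over 54 s, if anything falls off the work surface, if the arm or the gripper's body presses on something with over 40 N, if the wrist force passes 120 N, or if a joint passes its speed limit or range.

### The arm

A 7-joint arm with a two-finger parallel gripper is mounted at the origin on the work surface; the furniture and walls round the work are solid. World frame = base frame: x ahead of the robot, y to its left, z up, the work surface at z = 0. Lengths are in mm, angles in rad, forces in N, time in s.
With the tool pointing down it reaches from about 400 to 850 mm from the base axis. Payload 6.9 kg.
Tool frame: the origin (TCP) lies on the centre line of the jaws, within the pads' length; the fingertips stand 8 mm ahead of it and the grasp point (between the pads) lies 11 mm behind it; z points along the fingers, x is the direction in which the jaws open and shut, and the axes are right-handed (so a half turn about z gives the same grasp; the last joint's range is limited). The gripper opens to 85 mm and grips with 20 to 120 N. Pads are 22 mm wide; open, the fingers measure 114 mm over their backs; the gripper's body (76 mm by 85 mm) begins 54 mm behind the grasp point. The pads swing forward as they close: fully open they stand 13 mm farther back than shut.
Start: joints at [1.427, 0.507, -0.238, 1.5, 0.126, 1.149, -0.155], TCP at [153.871, -605.751, 211.075] pointing down, gripper open.
Joint ranges: [-3.08, 3.08], [-0.24, 2.05], [-1.43, 1.35], [0, 2.5], [-1.52, 4.66], [0.17, 1.96], [-2.89, 2.89]. Speed limits (rad/s): [2.39, 2.39, 3.14, 3.14, 3.14, 3.14, 3.14].

### API

Orientations are given as a 3x3 rotation matrix whose columns are the frame's x, y, z axes.
In Python, from station import robot gives the robot as it stands.
- The arm moves only by the tool drive_tool, never from a script. Its argument "commands" is a list of rows, each an object with "translation": the shift along the world's x, y, z in cm, a list of three; "angular": the turn, a rotation vector about the world's x, y, z in rad, a list of three. A call has 1 to 5 rows; each row shifts and turns the pose as measured when the row begins; what a row does not reach is not made up. A row lasts 1/12 s, in which the tool goes at most 41.7 mm and 7.16 degrees, less where a joint would pass 70% of its speed; a pose out of reach is approached as far as the arm can. A call with a gripper value outside its range is refused whole. "gripper" is the closure in counts, from 0 (fully open) to 255 (shut), set as the call begins (left out, the last holds). The fingers move at their own pace and stop on an object; "grip_force" is the grip in N (left out, the last holds). Time passes only in rows, so rows that do not move let the fingers close. It gives the time, the measured TCP pose, the force and the opening at its end, in the units of the state.
- robot.observe(): the state, without advancing time (a new reading comes with each control period).
- robot.capture(name): name is "side" or "top" or "wrist"; returns a dict with "pixels" (384x512x3 uint8, blue, green, red), "mtx" (3x3 intrinsics, pixels), "R" (3x3) and "t" (3): a world point X has camera coordinates R X + t. Camera axes: x right, y down, z forward; pixel columns grow to the right and rows downward; lengths in mm; the calibration is good to about 2 mm. A picture is of the moment at which its call begins. There is no depth.
- robot.close_job(): hands the job in, once; it reports no verdict.
Trained networks look in a picture, given as the dict that the camera call returned (one of the last four; its "shot" number tells which), for a name from the list of things; names that differ only in an ending like _2 or _b are one class to them, and where a whole thing is asked for, a point or a joint stands for the part that bears it (a point fixed in the world has none). Each returns a list of dicts, best first, with "p" (0 to 1); they miss things now and then, are a little off and sometimes report something else, mostly with a low value. They report only what shows in the picture. A call takes as long as a camera call.
- robot.look_for(picture, thing): "xy" ([column, row] in pixels, amid what is visible of it).
- robot.silhouettes(picture, thing): "region" (384x512 bool, what is visible of it) and "xy" ([column, row] in pixels, amid what is visible of it).
The state is a dict: "time_s": time; "q": joint angles; "joint_velocities": joint speeds; "tau": joint torques, N m; "tcp_pos": TCP position; "tcp_rot": TCP orientation; "contact_force": force on the tool from outside, world axes, zero at the start; "moment": the same for the moment, N m; "grip_width": finger opening in mm.
Only numpy, scipy, OpenCV 4.12 (cv2) and the standard library are available. Lean on these libraries where they do the work, as an engineer would, in place of code of your own. Each camera call takes 0.05 s, during which the arm holds its last target. There are 200 camera calls.

## Working session

There is one attempt and no reset: what is moved stays moved. The work goes in short steps, Python scripts to look and compute and a tool call to move; the robot and the scene stay as the last step left them, time stands still between calls to the robot, and variables do not carry over. Pictures are saved under pics/ and viewed, on a budget of 10 in all, crops included, one or two more only if the job needs it, and the job is handed in when it is done.

Besides the shell and the picture viewer there is one more tool, called after "Emit:" as a command line: name --argument value ..., lists and objects as JSON in quotes. drive_tool: Moves the arm, as the interface text tells. Its arguments: {"type":"object","properties":{"commands":{"type":"array"},"gripper":{"type":"number"},"grip_force":{"type":"number"}},"required":["commands"]}

```bash
mkdir -p pics
cat > h.py <<'E'
import numpy as np, cv2
from station import robot
def ray(p,xy):
    d=np.linalg.inv(p["mtx"])@np.array([xy[0],xy[1],1.]); R=np.array(p["R"]); 
    return -R.T@np.array(p["t"]).ravel(), R.T@d
def atz(p,xy,z):
    c,d=ray(p,xy); return c+d*(z-c[2])/d[2]
def proj(p,X):
    c=np.array(p["R"])@np.array(X)+np.array(p["t"]).ravel(); u=np.array(p["mtx"])@c; return u[:2]/u[2]
E
python3 - <<'E'
from h import *
s=robot.observe(); print(s["time_s"],s["tcp_pos"],s["tcp_rot"],s["contact_force"],s["grip_width"])
P={n:robot.capture(n) for n in ("top","side")}
cv2.imwrite("pics/a.png",np.vstack([P["top"]["pixels"],P["side"]["pixels"]])[:, :] if 0 else P["top"]["pixels"]); cv2.imwrite("pics/b.png",P["side"]["pixels"])
for n in P:
  print(n,"cam",ray(P[n],(256,192))[0])
  for t,z in [("case",54),("rivet_gland_top",74),("rivet_diagonal_top",74),("rivet_same_end_top",74),("rivet_last_top",74),("spool",62),("tape_roll",25),("red_screwdriver",12),("slip",13)]:
    for d in robot.look_for(P[n],t)[:4]: print(n,t,round(d["p"],2),np.round(d["xy"]),np.round(atz(P[n],d["xy"],z)))
E
```

```text
0.0 [ 153.67319663 -605.26825493  210.25008513] [[ 2.46189955e-01 -9.69221481e-01 -4.76567541e-04]
 [-9.69220036e-01 -2.46190411e-01  1.67400276e-03]
 [-1.73980579e-03  4.97761449e-05 -9.99998485e-01]] [0.01151882 0.21762522 1.33004427] 85.61339229501098
top cam [ 349.09665396  216.63713442 1076.35207453]
top case 0.63 [323. 176.] [496.  66.  54.]
top rivet_gland_top 0.46 [323. 197.] [447.  71.  74.]
top rivet_diagonal_top 0.59 [322. 148.] [553.  70.  74.]
top rivet_diagonal_top 0.53 [323. 177.] [491.  69.  74.]
top rivet_same_end_top 0.47 [349. 172.] [501.  12.  74.]
top rivet_last_top 0.57 [296. 171.] [504. 127.  74.]
top spool 0.8 [184. 188.] [473. 369.  62.]
top tape_roll 0.87 [165. 160.] [543. 418.  25.]
top tape_roll 0.28 [223. 277.] [279. 288.  25.]
top red_screwdriver 0.55 [292. 243.] [351. 134.  12.]
top slip 0.71 [226. 282.] [268. 283.  13.]
side cam [ 499.20180026 -499.13178503  646.37043458]
side case 0.55 [269. 265.] [493.  35.  54.]
side rivet_diagonal_top 0.55 [297. 253.] [551.  52.  74.]
side rivet_last_top 0.44 [273. 233.] [501. 114.  74.]
side spool 0.69 [266. 183.] [478. 321.  62.]
side tape_roll 0.62 [297. 169.] [570. 450.  25.]
side red_screwdriver 0.78 [211. 246.] [353. 129.  12.]
side slip 0.59 [187. 207.] [267. 272.  13.]
```

View pics/a.png

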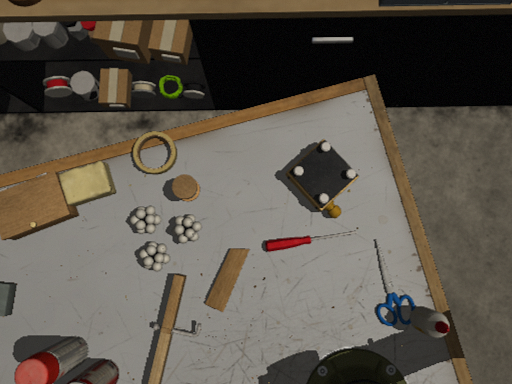

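View pics/b.png

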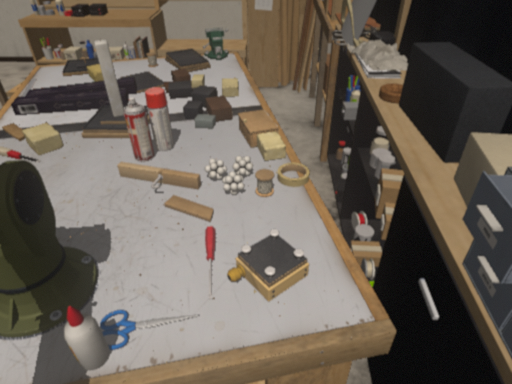

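The top view shows the case at about (323,173). The gland is at (334,211) on the lower-right wall, so the rivets are: gland (323,198), diagonal (325,146), same-end (350,174) and last (298,171). The side view agrees, with the gland at (236,273). I'll approach with the fingers shut.

Emit:
drive_tool --commands '[{"translation": [3.5, 0.5, 1], "angular": [0, 0, 0]}, {"translation": [3.5, 1.5, 1], "angular": [0, 0, 0]}, {"translation": [3.5, 2, 0.5], "angular": [0, 0, 0]}, {"translation": [3.3, 2.5, 0], "angular": [0, 0, 0]}, {"translation": [3, 2.8, 0], "angular": [0, 0, 0]}]' --gripper 255 --grip_force 20

```text
time_s: 1.42
tcp_pos: [313.8, -517.1, 235.5]
tcp_rot: [[0.224, -0.975, -0.007], [-0.975, -0.224, -0.002], [0.001, 0.007, -1.0]]
contact_force: [0.9, -1.0, -0.7]
grip_width: 25.2
```

Emit:
drive_tool --commands '[{"translation": [2.5, 3.2, 0], "angular": [0, 0, 0]}, {"translation": [2, 3.6, 0], "angular": [0, 0, 0]}, {"translation": [1, 4, 0], "angular": [0, 0, 0]}, {"translation": [1, 4, 0], "angular": [0, 0, 0]}, {"translation": [1, 4, 0], "angular": [0, 0, 0]}]'

```text
time_s: 1.83
tcp_pos: [395.4, -327.4, 235.1]
tcp_rot: [[0.228, -0.974, -0.002], [-0.974, -0.228, -0.003], [0.003, 0.003, -1.0]]
contact_force: [3.1, -0.2, -0.1]
grip_width: -0.1
```

Emit:
drive_tool --commands '[{"translation": [0.5, 4.1, 0], "angular": [0, 0, 0]}, {"translation": [0.5, 4.1, 0], "angular": [0, 0, 0]}, {"translation": [0.5, 4.1, 0], "angular": [0, 0, 0]}, {"translation": [0.5, 4.1, 0], "angular": [0, 0, 0]}, {"translation": [0.5, 4.1, 0], "angular": [0, 0, 0]}]'

```text
time_s: 2.25
tcp_pos: [420.5, -120.8, 236.1]
tcp_rot: [[0.229, -0.973, 0.002], [-0.973, -0.229, -0.005], [0.006, -0.001, -1.0]]
contact_force: [0.3, 0.6, 0.4]
grip_width: 0.1
```

Emit:
drive_tool --commands '[{"translation": [0, 4, 0], "angular": [0, 0, 0]}, {"translation": [0, 4, 0], "angular": [0, 0, 0]}, {"translation": [0, 4, 0], "angular": [0, 0, 0]}, {"translation": [0, 2, 0], "angular": [0, 0, 0]}, {"translation": [0, 0, 0], "angular": [0, 0, 0]}]'

```text
time_s: 2.67
tcp_pos: [419.9, 34.1, 238.4]
tcp_rot: [[0.24, -0.971, 0.009], [-0.971, -0.24, -0.003], [0.005, -0.008, -1.0]]
contact_force: [0.1, 0.2, 0.3]
grip_width: -0.2
```

```bash
cat > m.py <<'E'
from h import *
from scipy.optimize import least_squares
P=robot.capture("wrist"); s=robot.observe(); print(s["tcp_pos"],s["contact_force"]); print("cam",ray(P,(256,192))[0])
im=P["pixels"].copy()
white=((im.min(2)>140)).astype(np.uint8)
n,l,st,ce=cv2.connectedComponentsWithStats(white)
for i in range(1,n):
    if st[i,4]>60: print(st[i],np.round(ce[i]),np.round(atz(P,ce[i],74)))
for t in ("rivet_gland_top","rivet_diagonal_top","rivet_same_end_top","rivet_last_top","case"):
    for d in robot.look_for(P,t)[:3]:
        print(t,round(d["p"],2),np.round(d["xy"]),np.round(atz(P,d["xy"],74)))
cv2.imwrite("pics/w.png",im)
E
python3 m.py
```

```text
[419.92745212  32.47377135 238.31847894] [-0.22732947  0.34147744  0.56380223]
cam [491.0417186   51.49696933 402.82836536]
[    0     0   381   313 67025] [205. 137.] [442.  99.  74.]
[257  29  18  21 302] [266.  39.] [557.  57.  74.]
[190  67  19  20 279] [199.  77.] [504. 117.  74.]
[290 101  17  19 245] [298. 110.] [497.   5.  74.]
[227 135  17  17 228] [235. 143.] [444.  65.  74.]
[252 307  11  25 211] [257. 320.] [213. -19.  74.]
[154 313  20  19 121] [164. 322.] [180. 105.  74.]
[   0  321   45   56 1077] [ 14. 345.] [ 91. 307.  74.]
rivet_gland_top 0.84 [232. 141.] [446.  68.  74.]
rivet_diagonal_top 0.81 [265.  42.] [554.  57.  74.]
rivet_same_end_top 0.82 [298. 110.] [497.   5.  74.]
rivet_last_top 0.78 [198.  74.] [507. 119.  74.]
rivet_last_top 0.42 [294. 109.] [497.   9.  74.]
rivet_last_top 0.38 [14. 56.] [478. 309.  74.]
case 0.74 [249.  94.] [501.  61.  74.]
case 0.42 [14. 57.] [477. 309.  74.]
case 0.23 [266.  40.] [556.  56.  74.]
```

View pics/w.png

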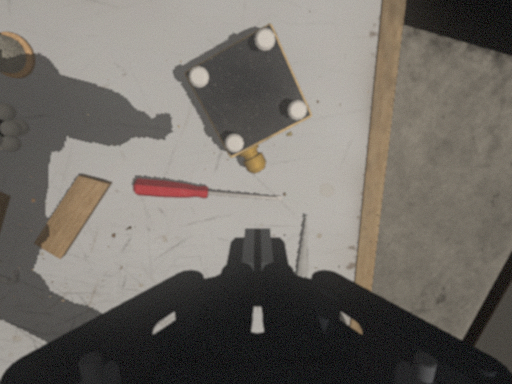

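The wrist picture shows the gland at (254,162), with its rivet at (235,143), same-end (298,110), diagonal (266,39) and last (199,77), as expected. I'll move over the first rivet and check the alignment.

Emit:
drive_tool --commands '[{"translation": [1.5, 1.7, -2], "angular": [0, 0, 0]}, {"translation": [1, 1.5, -3.5], "angular": [0, 0, 0]}, {"translation": [0, 0, -3.5], "angular": [0, 0, 0]}, {"translation": [0, 0, -3], "angular": [0, 0, 0]}, {"translation": [0, 0, 0], "angular": [0, 0, 0]}]'

```text
time_s: 3.38
tcp_pos: [449.9, 53.4, 115.5]
tcp_rot: [[0.214, -0.977, 0.015], [-0.977, -0.214, -0.007], [0.01, -0.013, -1.0]]
contact_force: [-0.4, -0.2, 0.4]
grip_width: -0.1
```

```bash
cat > m2.py <<'E'
from h import *
import sys
from scipy.optimize import least_squares
s=robot.observe(); tip=np.array(s["tcp_pos"])+8*np.array(s["tcp_rot"])[:,2]; print("tcp",s["tcp_pos"],"F",s["contact_force"])
obs=[]
for n in ("wrist","side","top"):
    P=robot.capture(n); im=P["pixels"].copy()
    w=(im.min(2)>(140 if n=="wrist" else 150)).astype(np.uint8)
    k,l,st,ce=cv2.connectedComponentsWithStats(w)
    tp=proj(P,tip); print(n,"tip px",np.round(tp))
    for i in range(1,k):
        X=atz(P,ce[i],73)
        if st[i,4]>15 and st[i,2]<60 and 420<X[0]<580 and -15<X[1]<140: print("  blob",st[i,4],np.round(ce[i],1),np.round(X,1))
    sc=3; x0=int(min(max(tp[0]-90,0),512-180)); y0=int(min(max(tp[1]-70,0),384-140))
    c=im[y0:y0+140,x0:x0+180].copy(); c=cv2.resize(c,None,fx=2.2,fy=2.2,interpolation=cv2.INTER_CUBIC)
    cv2.circle(c,tuple(int(v) for v in (tp-[x0,y0])*2.2),3,(0,255,0),1); obs.append(c)
cv2.imwrite("pics/%s.png"%sys.argv[1],np.hstack(obs[:2]))
E
python3 m2.py c1
```

```text
tcp [449.89627289  53.37456948 115.48921459] F [-0.37409651 -0.21386954  0.38277773]
wrist tip px [256. 222.]
  blob 683 [182.4 113.7] [504.8 117.5  73. ]
side tip px [249. 240.]
  blob 68 [269.6 270.4] [494.8   4.2  73. ]
top tip px [333. 194.]
  blob 57 [298.7 170.4] [505.8 120.6  73. ]
  blob 23 [324.1 200.2] [440.5  68.   73. ]
```

View pics/c1.png

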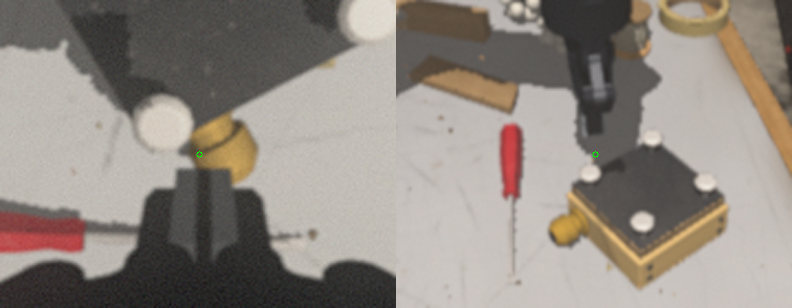

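The crop shows the gland rivet at wrist pixel (240,207) and side pixel (247,249). The visible fingertip is at wrist (259,229) and side (249,230), a few pixels off where I projected it. I'll triangulate both.

Run:
```python
from h import *
W=robot.capture("wrist");S=robot.capture("side")
def tri(a,b):
    A=[];B=[]
    for P,x in((W,a),(S,b)):
        c,d=ray(P,x); d/=np.linalg.norm(d); M=np.eye(3)-np.outer(d,d); A.append(M);B.append(M@c)
    X=np.linalg.solve(sum(A),sum(B)); return np.round(X,1),np.round(proj(W,X)-a,1),np.round(proj(S,X)-b,1)
print("tip",tri((259.2,229.3),(249,229.5))); print("rivet",tri((240.1,207.5),(247.2,248.6)))
print(np.round(atz(W,(240.1,207.5),74),1),np.round(atz(S,(247.2,248.6),74),1), W["mtx"],S["mtx"])
```

```text
tip (array([454.6,  54.1, 135.2]), array([-2.5,  5.3]), array([1.5, 0.7]))
rivet (array([445.7,  65.1,  71.1]), array([-0.2,  0.3]), array([0.1, 0.1]))
[447.   65.2  74. ] [445.7  62.5  74. ] [[286.27156345   0.         257.113127  ]
 [  0.         286.27156345 189.72831061]
 [  0.           0.           1.        ]] [[372.12744888   0.         258.34617107]
 [  0.         372.12744888 195.90594978]
 [  0.           0.           1.        ]]
```

Emit:
drive_tool --commands '[{"translation": [-0.4, 1.1, -1], "angular": [0, 0, 0]}, {"translation": [0, 0, -1], "angular": [0, 0, 0]}, {"translation": [0, 0, 0], "angular": [0, 0, 0]}]'

```text
time_s: 3.88
tcp_pos: [453.3, 64.9, 105.9]
tcp_rot: [[0.211, -0.977, 0.036], [-0.977, -0.212, -0.006], [0.013, -0.034, -0.999]]
contact_force: [1.1, -0.6, 1.1]
grip_width: -0.1
```

```bash
python3 -c "
from h import *
s=robot.observe();print(np.round(s['q'],3),np.round(s['tau'],1),s['tcp_pos'],s['contact_force'],s['moment'])"
```

```text
[ 0.136  0.39  -0.467  2.1    0.302  0.679 -1.89 ] [ -0.8 -44.5  -3.9 -17.7   0.2  -0.6  -0.3] [453.27223858  64.87235833 105.88441448] [ 1.05379322 -0.62248486  1.14421768] [0.01696124 0.03663256 0.06543545]
```

Emit:
drive_tool --commands '[{"translation": [-0.7, 0, 0], "angular": [0.006, 0.036, 0]}, {"translation": [0, 0, 0], "angular": [0, 0, 0]}]'

```text
time_s: 4.05
tcp_pos: [446.9, 64.3, 107.5]
tcp_rot: [[0.212, -0.977, 0.001], [-0.977, -0.212, -0.0], [0.001, -0.001, -1.0]]
contact_force: [0.0, -1.2, 0.4]
grip_width: 0.4
```

Emit:
drive_tool --commands '[{"translation": [0, 0, -0.8], "angular": [0, 0, 0]}, {"translation": [0, 0, 0], "angular": [0, 0, 0]}]'

```text
time_s: 4.22
tcp_pos: [448.5, 63.5, 100.2]
tcp_rot: [[0.211, -0.978, 0.005], [-0.978, -0.211, -0.001], [0.002, -0.005, -1.0]]
contact_force: [0.1, 0.2, -0.1]
grip_width: -0.2
```

Emit:
drive_tool --commands '[{"translation": [-0.35, 0.15, -0.6], "angular": [0, 0.006, 0]}, {"translation": [-0.1, 0, -0.6], "angular": [0, 0.004, 0]}, {"translation": [0, 0, 0], "angular": [0, 0, 0]}]'

```text
time_s: 4.47
tcp_pos: [444.0, 64.7, 87.3]
tcp_rot: [[0.21, -0.978, -0.003], [-0.978, -0.21, -0.001], [0.0, 0.003, -1.0]]
contact_force: [0.3, -0.9, -0.2]
grip_width: -0.3
```

Emit:
drive_tool --commands '[{"translation": [-0.1, 0, -0.3], "angular": [0, 0.002, 0]}, {"translation": [0, 0, 0], "angular": [0, 0, 0]}]'

```text
time_s: 4.63
tcp_pos: [442.5, 64.8, 83.4]
tcp_rot: [[0.211, -0.978, -0.006], [-0.978, -0.211, -0.001], [-0.0, 0.007, -1.0]]
contact_force: [-0.4, -0.2, -1.4]
grip_width: 0.1
```

Next I correct x and step down onto the rivet.

Emit:
drive_tool --commands '[{"translation": [0.3, 0, 0], "angular": [0, -0.006, 0]}, {"translation": [0, 0, -0.3], "angular": [0, 0, 0]}, {"translation": [0, 0, 0], "angular": [0, 0, 0]}]'

```text
time_s: 4.88
tcp_pos: [445.8, 64.9, 80.1]
tcp_rot: [[0.211, -0.977, 0.0], [-0.977, -0.211, -0.001], [0.001, 0.0, -1.0]]
contact_force: [0.1, -0.4, 0.2]
grip_width: 0.1
```

Emit:
drive_tool --commands '[{"translation": [0, 0, -0.3], "angular": [0, 0, 0]}, {"translation": [0, 0, 0], "angular": [0, 0, 0]}]'

```text
time_s: 5.05
tcp_pos: [446.1, 65.0, 76.9]
tcp_rot: [[0.211, -0.977, 0.001], [-0.977, -0.211, -0.001], [0.001, -0.0, -1.0]]
contact_force: [0.0, 0.6, 0.2]
grip_width: 0.2
```

Emit:
drive_tool --commands '[{"translation": [0, 0, -0.2], "angular": [0, 0, 0]}, {"translation": [0, 0, 0], "angular": [0, 0, 0]}]'

```text
time_s: 5.22
tcp_pos: [446.1, 65.0, 74.7]
tcp_rot: [[0.211, -0.977, 0.001], [-0.977, -0.211, -0.001], [0.001, -0.001, -1.0]]
contact_force: [-0.0, -0.5, -0.8]
grip_width: -0.1
```

```bash
python3 m2.py c2
```

```text
tcp [446.14454556  64.98018442  74.70671648] F [-0.01928954 -0.54996697 -0.76197223]
wrist tip px [256. 222.]
  blob 1133 [185.2 113.3] [504.9 117.8  73. ]
  blob 66 [266.4 224.2] [448.8  58.5  73. ]
side tip px [248. 250.]
  blob 68 [269.6 270.4] [494.8   4.2  73. ]
top tip px [325. 198.]
  blob 58 [298.6 170.4] [505.9 120.7  73. ]
```

View pics/c2.png

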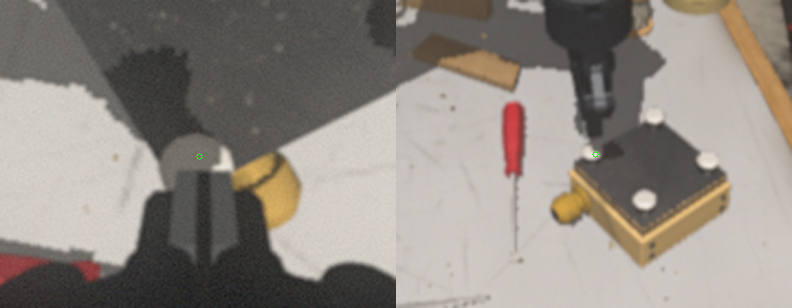

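The tip is over the rivet head but not touching yet, which matches the zero force. I'll keep stepping down.

Emit:
drive_tool --commands '[{"translation": [0, 0, -0.2], "angular": [0, 0, 0]}, {"translation": [0, 0, 0], "angular": [0, 0, 0]}]'

```text
time_s: 5.53
tcp_pos: [446.5, 65.0, 73.0]
tcp_rot: [[0.211, -0.977, 0.002], [-0.977, -0.211, -0.001], [0.001, -0.001, -1.0]]
contact_force: [-0.9, 0.5, -1.0]
grip_width: -0.1
```

Emit:
drive_tool --commands '[{"translation": [0, 0, -0.2], "angular": [0, 0, 0]}, {"translation": [0, 0, 0], "angular": [0, 0, 0]}]'

```text
time_s: 5.7
tcp_pos: [446.5, 65.0, 70.9]
tcp_rot: [[0.211, -0.978, 0.002], [-0.978, -0.211, -0.001], [0.001, -0.002, -1.0]]
contact_force: [-0.8, -0.3, -0.4]
grip_width: -0.1
```

Emit:
drive_tool --commands '[{"translation": [0, 0, -0.2], "angular": [0, 0, 0]}, {"translation": [0, 0, 0], "angular": [0, 0, 0]}]'

```text
time_s: 5.87
tcp_pos: [446.5, 65.0, 68.7]
tcp_rot: [[0.211, -0.978, 0.002], [-0.978, -0.211, -0.001], [0.001, -0.002, -1.0]]
contact_force: [-0.2, -0.2, 0.4]
grip_width: -0.1
```

Run:
```python
from h import *
S=robot.capture("side");W=robot.capture("wrist")
a=cv2.resize(S["pixels"][200:310,200:320],None,fx=4,fy=4,interpolation=cv2.INTER_CUBIC)
b=cv2.resize(W["pixels"][170:280,215:295],None,fx=4,fy=4,interpolation=cv2.INTER_CUBIC)
cv2.imwrite("pics/d.png",np.hstack([a,b]))
s=robot.observe();t=np.array(s["tcp_pos"])
for k in (8,0,-10): print(k,proj(S,t+[0,0,-k]),proj(W,t+[0,0,-k]))
print([ (r,proj(S,np.array([446,65,r]))) for r in (54,65,75)])
```

```text
8 [247.84574024 252.02280158] [255.5041077  222.00786072]
0 [247.74795997 249.40952708] [255.45210162 227.12624143]
-10 [247.6240526  246.09797966] [255.38046348 234.17678861]
[(54, array([247.64378302, 254.28447311])), (65, array([247.50803613, 250.72024641])), (75, array([247.38265419, 247.42816615]))]
```

View pics/d.png

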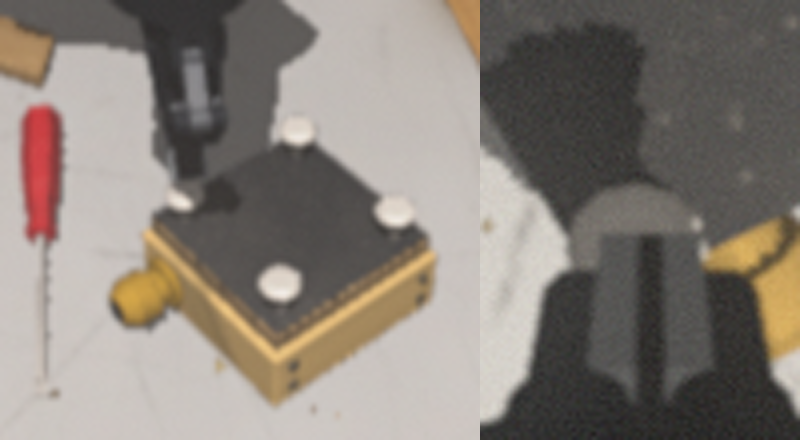

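The tip is over the head but visibly about 8 mm above it. It stands roughly 14 mm behind the reported TCP, not 8 mm ahead as stated. I'll go by force from here.

Emit:
drive_tool --commands '[{"translation": [0, 0, -0.25], "angular": [0, 0, 0]}, {"translation": [0, 0, 0], "angular": [0, 0, 0]}]'

```text
time_s: 6.13
tcp_pos: [446.7, 65.1, 66.3]
tcp_rot: [[0.211, -0.978, 0.002], [-0.978, -0.211, -0.001], [0.001, -0.002, -1.0]]
contact_force: [0.6, 0.1, -0.1]
grip_width: 0.1
```

Emit:
drive_tool --commands '[{"translation": [0, 0, -0.2], "angular": [0, 0, 0]}, {"translation": [0, 0, 0], "angular": [0, 0, 0]}]'

```text
time_s: 6.3
tcp_pos: [446.7, 65.1, 64.0]
tcp_rot: [[0.211, -0.978, 0.002], [-0.978, -0.211, -0.001], [0.001, -0.002, -1.0]]
contact_force: [0.1, 0.1, -0.6]
grip_width: -0.0
```

Emit:
drive_tool --commands '[{"translation": [0, 0, -0.2], "angular": [0, 0, 0]}, {"translation": [0, 0, 0], "angular": [0, 0, 0]}]'

```text
time_s: 6.47
tcp_pos: [446.7, 65.1, 61.8]
tcp_rot: [[0.211, -0.978, 0.002], [-0.978, -0.211, -0.001], [0.001, -0.002, -1.0]]
contact_force: [-0.4, -0.1, -0.3]
grip_width: 0.1
```

Emit:
drive_tool --commands '[{"translation": [0, 0, -0.2], "angular": [0, 0, 0]}, {"translation": [0, 0, 0], "angular": [0, 0, 0]}]'

```text
time_s: 6.63
tcp_pos: [446.7, 65.1, 59.6]
tcp_rot: [[0.211, -0.977, 0.002], [-0.977, -0.211, -0.001], [0.001, -0.002, -1.0]]
contact_force: [0.0, 0.4, -0.3]
grip_width: 0.0
```

Emit:
drive_tool --commands '[{"translation": [0, 0, -0.2], "angular": [0, 0, 0]}, {"translation": [0, 0, 0], "angular": [0, 0, 0]}]'

```text
time_s: 6.8
tcp_pos: [446.8, 65.1, 57.3]
tcp_rot: [[0.211, -0.977, 0.002], [-0.978, -0.211, -0.001], [0.001, -0.002, -1.0]]
contact_force: [-0.4, -0.1, -0.4]
grip_width: -0.1
```

Emit:
drive_tool --commands '[{"translation": [0, 0, -0.2], "angular": [0, 0, 0]}, {"translation": [0, 0, 0], "angular": [0, 0, 0]}]'

```text
time_s: 6.97
tcp_pos: [446.7, 65.1, 55.1]
tcp_rot: [[0.211, -0.978, 0.002], [-0.978, -0.211, -0.001], [0.001, -0.002, -1.0]]
contact_force: [-0.6, -0.7, -0.3]
grip_width: -0.0
```

```bash
cat > v.py <<'E'
from h import *
import sys
S=robot.capture("side");W=robot.capture("wrist")
a=cv2.resize(S["pixels"][215:305,215:315],None,fx=5,fy=5,interpolation=cv2.INTER_CUBIC)
b=cv2.resize(W["pixels"][180:270,225:285],None,fx=5,fy=5,interpolation=cv2.INTER_CUBIC)
cv2.imwrite("pics/%s.png"%sys.argv[1],np.hstack([a,b]))
E
python3 v.py e
```

```text
(no output)
```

View pics/e.png

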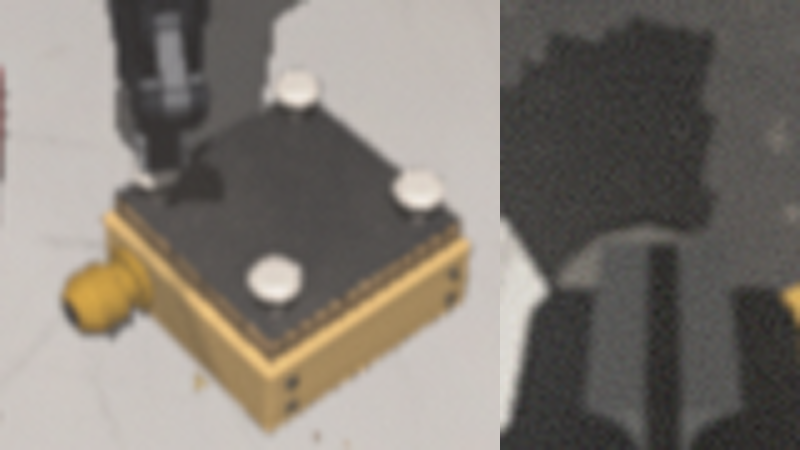

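The head still looks unmoved, with its lower rim at side row 253. The tip sits right on it, about 20 mm behind the TCP, so contact should come now. I'll continue gently.

Emit:
drive_tool --commands '[{"translation": [0, 0, -0.15], "angular": [0, 0, 0]}, {"translation": [0, 0, 0], "angular": [0, 0, 0]}]'

```text
time_s: 7.23
tcp_pos: [447.0, 65.3, 53.9]
tcp_rot: [[0.211, -0.977, 0.003], [-0.977, -0.211, -0.001], [0.001, -0.003, -1.0]]
contact_force: [-0.2, -0.5, 0.1]
grip_width: -0.0
```

Emit:
drive_tool --commands '[{"translation": [0, 0, -0.15], "angular": [0, 0, 0]}, {"translation": [0, 0, 0], "angular": [0, 0, 0]}]'

```text
time_s: 7.4
tcp_pos: [447.1, 65.3, 52.4]
tcp_rot: [[0.211, -0.977, 0.003], [-0.977, -0.211, -0.001], [0.002, -0.003, -1.0]]
contact_force: [-0.5, -0.5, 2.4]
grip_width: 0.2
```

Emit:
drive_tool --commands '[{"translation": [0, 0, -0.15], "angular": [0, 0, 0]}, {"translation": [0, 0, 0], "angular": [0, 0, 0]}]'

```text
time_s: 7.57
tcp_pos: [447.1, 65.3, 50.9]
tcp_rot: [[0.211, -0.977, 0.003], [-0.977, -0.211, -0.001], [0.002, -0.003, -1.0]]
contact_force: [-0.8, -0.2, 2.0]
grip_width: -0.2
```

Emit:
drive_tool --commands '[{"translation": [0, 0, -0.15], "angular": [0, 0, 0]}, {"translation": [0, 0, 0], "angular": [0, 0, 0]}]'

```text
time_s: 7.73
tcp_pos: [447.1, 65.3, 49.4]
tcp_rot: [[0.211, -0.977, 0.004], [-0.977, -0.211, -0.001], [0.002, -0.003, -1.0]]
contact_force: [-0.5, 0.0, 1.2]
grip_width: 0.1
```

Contact came at a TCP height of about 53, so the stop should be near 43 and the force should rise after that.

Emit:
drive_tool --commands '[{"translation": [0, 0, -0.15], "angular": [0, 0, 0]}, {"translation": [0, 0, 0], "angular": [0, 0, 0]}]'

```text
time_s: 7.9
tcp_pos: [447.1, 65.3, 47.8]
tcp_rot: [[0.211, -0.977, 0.004], [-0.977, -0.211, -0.001], [0.002, -0.003, -1.0]]
contact_force: [0.0, 0.2, 2.0]
grip_width: 0.1
```

Emit:
drive_tool --commands '[{"translation": [0, 0, -0.15], "angular": [0, 0, 0]}, {"translation": [0, 0, 0], "angular": [0, 0, 0]}]'

```text
time_s: 8.07
tcp_pos: [447.2, 65.3, 46.1]
tcp_rot: [[0.211, -0.977, 0.004], [-0.977, -0.211, -0.001], [0.002, -0.003, -1.0]]
contact_force: [-0.8, -0.4, 3.1]
grip_width: -0.0
```

Emit:
drive_tool --commands '[{"translation": [0, 0, -0.15], "angular": [0, 0, 0]}, {"translation": [0, 0, 0], "angular": [0, 0, 0]}]'

```text
time_s: 8.23
tcp_pos: [447.1, 65.3, 44.4]
tcp_rot: [[0.211, -0.977, 0.004], [-0.977, -0.211, -0.001], [0.002, -0.003, -1.0]]
contact_force: [1.0, -0.1, 2.4]
grip_width: 0.1
```

Emit:
drive_tool --commands '[{"translation": [0, 0, -0.15], "angular": [0, 0, 0]}, {"translation": [0, 0, 0], "angular": [0, 0, 0]}]'

```text
time_s: 8.4
tcp_pos: [447.1, 65.3, 42.9]
tcp_rot: [[0.211, -0.977, 0.004], [-0.977, -0.211, -0.001], [0.002, -0.003, -1.0]]
contact_force: [-0.8, -0.4, 4.7]
grip_width: -0.1
```

Emit:
drive_tool --commands '[{"translation": [0, 0, -0.15], "angular": [0, 0, 0]}, {"translation": [0, 0, 0], "angular": [0, 0, 0]}]'

```text
time_s: 8.57
tcp_pos: [447.2, 65.3, 41.6]
tcp_rot: [[0.211, -0.977, 0.004], [-0.977, -0.211, -0.001], [0.002, -0.004, -1.0]]
contact_force: [-1.6, 0.1, 7.1]
grip_width: 0.1
```

Emit:
drive_tool --commands '[{"translation": [0, 0, -0.1], "angular": [0, 0, 0]}, {"translation": [0, 0, 0], "angular": [0, 0, 0]}]'

```text
time_s: 8.73
tcp_pos: [447.2, 65.3, 41.1]
tcp_rot: [[0.211, -0.977, 0.004], [-0.977, -0.211, -0.002], [0.003, -0.004, -1.0]]
contact_force: [-2.5, -0.7, 9.8]
grip_width: 0.1
```

Force is rising at about 2.5 N/mm to 9.8 N, so the first rivet is seated. I'll lift off and move to the diagonal one at about (557.5, 57).

Emit:
drive_tool --commands '[{"translation": [0, 0, 2], "angular": [0, 0, 0]}, {"translation": [0, 0, 2.5], "angular": [0, 0, 0]}, {"translation": [2, -0.2, 0], "angular": [0, 0, 0]}, {"translation": [3, -0.2, 0], "angular": [0, 0, 0]}, {"translation": [3, -0.2, 0], "angular": [0, 0, 0]}]'

```text
time_s: 9.15
tcp_pos: [522.8, 59.2, 88.2]
tcp_rot: [[0.215, -0.977, -0.002], [-0.977, -0.215, -0.004], [0.003, 0.002, -1.0]]
contact_force: [0.7, 0.7, -0.0]
grip_width: 0.2
```

Emit:
drive_tool --commands '[{"translation": [2, -0.2, 0], "angular": [0, 0, 0]}, {"translation": [0, 0, 0], "angular": [0, 0, 0]}]'

```text
time_s: 9.32
tcp_pos: [549.4, 56.3, 88.3]
tcp_rot: [[0.213, -0.977, 0.003], [-0.977, -0.213, -0.003], [0.003, -0.003, -1.0]]
contact_force: [2.3, -0.9, -0.1]
grip_width: 0.3
```

```bash
python3 m2.py f1
```

```text
tcp [549.42266535  56.32531627  88.29708163] F [ 2.27176456 -0.90954632 -0.07202949]
wrist tip px [256. 222.]
  blob 396 [261.1 206.9] [557.9  54.3  73. ]
  blob 143 [164.1 322.2] [451.1 106.2  73. ]
side tip px [296. 250.]
  blob 68 [269.6 270.4] [494.8   4.2  73. ]
top tip px [328. 149.]
  blob 55 [298.5 170.4] [505.8 120.8  73. ]
  blob 55 [323.4 198.3] [444.6  69.3  73. ]
```

View pics/f1.png

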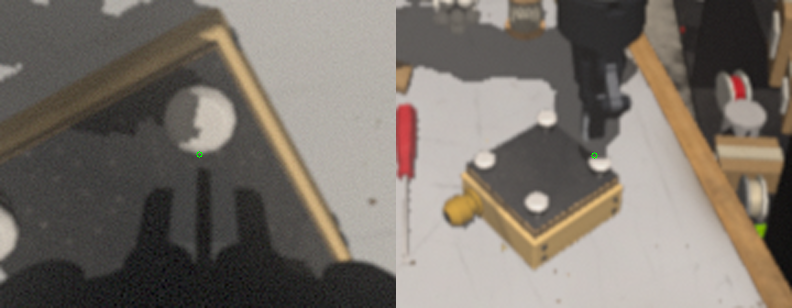

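The head centre is at wrist (257,206), or about (558,58), and the other rivets have not moved. I'll align and descend to just above contact.

Emit:
drive_tool --commands '[{"translation": [0.8, 0.1, 0], "angular": [0, 0, 0]}, {"translation": [0, 0, -1], "angular": [0, 0, 0]}, {"translation": [0, 0, -1], "angular": [0, 0, 0]}, {"translation": [0, 0, -0.6], "angular": [0, 0, 0]}, {"translation": [0, 0, 0], "angular": [0, 0, 0]}]'

```text
time_s: 9.88
tcp_pos: [549.0, 58.6, 58.9]
tcp_rot: [[0.217, -0.976, -0.004], [-0.976, -0.217, -0.004], [0.003, 0.005, -1.0]]
contact_force: [-0.6, 0.1, -0.7]
grip_width: 0.1
```

Emit:
drive_tool --commands '[{"translation": [0.9, -0.1, 0], "angular": [0, 0, 0]}, {"translation": [0, 0, 0], "angular": [0, 0, 0]}]'

```text
time_s: 10.05
tcp_pos: [557.5, 57.6, 58.0]
tcp_rot: [[0.218, -0.976, -0.007], [-0.976, -0.218, -0.005], [0.003, 0.007, -1.0]]
contact_force: [1.6, -0.2, -0.0]
grip_width: 0.2
```

Emit:
drive_tool --commands '[{"translation": [0, 0, -0.2], "angular": [0, 0, 0]}, {"translation": [0, 0, -0.2], "angular": [0, 0, 0]}, {"translation": [0, 0, 0], "angular": [0, 0, 0]}]'

```text
time_s: 10.3
tcp_pos: [558.3, 57.6, 53.9]
tcp_rot: [[0.218, -0.976, -0.006], [-0.976, -0.218, -0.005], [0.003, 0.007, -1.0]]
contact_force: [0.6, -0.7, -0.2]
grip_width: 0.0
```

Emit:
drive_tool --commands '[{"translation": [0, 0, -0.2], "angular": [0, 0, 0]}, {"translation": [0, 0, 0], "angular": [0, 0, 0]}]'

```text
time_s: 10.47
tcp_pos: [558.5, 57.6, 52.1]
tcp_rot: [[0.218, -0.976, -0.005], [-0.976, -0.218, -0.004], [0.003, 0.006, -1.0]]
contact_force: [-0.5, -0.2, 2.2]
grip_width: 0.1
```

Emit:
drive_tool --commands '[{"translation": [0, 0, -0.2], "angular": [0, 0, 0]}, {"translation": [0, 0, 0], "angular": [0, 0, 0]}]'

```text
time_s: 10.63
tcp_pos: [558.6, 57.6, 50.5]
tcp_rot: [[0.218, -0.976, -0.004], [-0.976, -0.218, -0.005], [0.003, 0.005, -1.0]]
contact_force: [-0.5, -0.8, 2.2]
grip_width: 0.1
```

Emit:
drive_tool --commands '[{"translation": [0, 0, -0.2], "angular": [0, 0, 0]}, {"translation": [0, 0, 0], "angular": [0, 0, 0]}]'

```text
time_s: 10.8
tcp_pos: [558.7, 57.7, 48.6]
tcp_rot: [[0.218, -0.976, -0.004], [-0.976, -0.218, -0.005], [0.004, 0.005, -1.0]]
contact_force: [-1.5, -0.4, 1.7]
grip_width: -0.5
```

Emit:
drive_tool --commands '[{"translation": [0, 0, -0.2], "angular": [0, 0, 0]}, {"translation": [0, 0, 0], "angular": [0, 0, 0]}]'

```text
time_s: 10.97
tcp_pos: [558.7, 57.7, 46.6]
tcp_rot: [[0.218, -0.976, -0.004], [-0.976, -0.218, -0.005], [0.004, 0.005, -1.0]]
contact_force: [-0.7, -0.2, 1.9]
grip_width: -0.2
```

Emit:
drive_tool --commands '[{"translation": [0, 0, -0.2], "angular": [0, 0, 0]}, {"translation": [0, 0, 0], "angular": [0, 0, 0]}]'

```text
time_s: 11.13
tcp_pos: [558.8, 57.7, 44.4]
tcp_rot: [[0.218, -0.976, -0.004], [-0.976, -0.218, -0.005], [0.004, 0.004, -1.0]]
contact_force: [-0.7, 0.1, 2.8]
grip_width: -0.2
```

Emit:
drive_tool --commands '[{"translation": [0, 0, -0.2], "angular": [0, 0, 0]}, {"translation": [0, 0, 0], "angular": [0, 0, 0]}]'

```text
time_s: 11.3
tcp_pos: [558.9, 57.7, 42.4]
tcp_rot: [[0.218, -0.976, -0.003], [-0.976, -0.218, -0.005], [0.004, 0.004, -1.0]]
contact_force: [-1.7, -1.0, 5.8]
grip_width: -0.3
```

Emit:
drive_tool --commands '[{"translation": [0, 0, -0.15], "angular": [0, 0, 0]}, {"translation": [0, 0, 0], "angular": [0, 0, 0]}]'

```text
time_s: 11.47
tcp_pos: [558.9, 57.7, 41.5]
tcp_rot: [[0.218, -0.976, -0.003], [-0.976, -0.218, -0.005], [0.004, 0.004, -1.0]]
contact_force: [-2.3, -1.2, 8.7]
grip_width: -0.0
```

The second is seated, with 8.7 N and rising. Next I lift off and go to same-end at (497, 4.5).

Emit:
drive_tool --commands '[{"translation": [0, 0, 2], "angular": [0, 0, 0]}, {"translation": [0, 0, 2], "angular": [0, 0, 0]}, {"translation": [-2, -2, 0], "angular": [0, 0, 0]}, {"translation": [-2, -1.5, 0], "angular": [0, 0, 0]}, {"translation": [-1.5, -1, 0], "angular": [0, 0, 0]}]'

```text
time_s: 11.88
tcp_pos: [505.4, 15.6, 81.8]
tcp_rot: [[0.222, -0.975, -0.001], [-0.975, -0.222, -0.001], [0.001, 0.001, -1.0]]
contact_force: [-0.3, -0.7, 0.4]
grip_width: -0.3
```

Emit:
drive_tool --commands '[{"translation": [0, 0, 0], "angular": [0, 0, 0]}]'

```text
time_s: 11.97
tcp_pos: [502.0, 12.9, 81.3]
tcp_rot: [[0.22, -0.975, -0.004], [-0.975, -0.22, -0.004], [0.003, 0.005, -1.0]]
contact_force: [-1.3, -0.0, -0.4]
grip_width: 0.2
```

Emit:
drive_tool --commands '[{"translation": [-0.5, -0.8, 0], "angular": [0, 0, 0]}, {"translation": [0, 0, -0.9], "angular": [0, 0, 0]}, {"translation": [0, 0, -0.8], "angular": [0, 0, 0]}, {"translation": [0, 0, 0], "angular": [0, 0, 0]}]'

```text
time_s: 12.3
tcp_pos: [497.5, 3.9, 62.8]
tcp_rot: [[0.219, -0.976, -0.002], [-0.976, -0.219, -0.003], [0.003, 0.003, -1.0]]
contact_force: [-0.4, 0.7, -0.7]
grip_width: -0.1
```

```bash
python3 v.py g; python3 m2.py g2
```

```text
tcp [498.03311532   4.46773838  63.64899326] F [-0.3343329  -0.40897515  0.23066474]
wrist tip px [256. 222.]
  blob 1180 [185.1 111.5] [558.2  55.5  73. ]
  blob 165 [218.4 265.9] [471.9  22.   73. ]
  blob 247 [257.2 320.2] [437.4 -10.2  73. ]
side tip px [271. 276.]
  blob 23 [267.9 272.4] [491.4  -1.   73. ]
top tip px [351. 174.]
  blob 52 [324.9 146.7] [556.8  62.3  73. ]
  blob 54 [323.4 198.3] [444.7  69.4  73. ]
```

View pics/g.png

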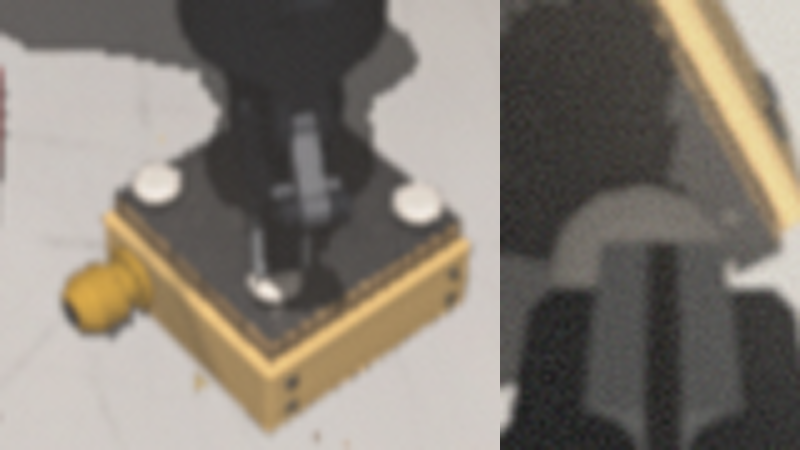

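Picture g shows the tip over the same-end head, about 3 mm off to the right, and both pressed heads sitting low. I'll nudge +y and press.

Emit:
drive_tool --commands '[{"translation": [0, 0.2, -0.4], "angular": [0, 0, 0]}, {"translation": [0, 0, -0.4], "angular": [0, 0, 0]}, {"translation": [0, 0, 0], "angular": [0, 0, 0]}]'

```text
time_s: 12.8
tcp_pos: [499.2, 7.4, 56.2]
tcp_rot: [[0.22, -0.975, 0.001], [-0.975, -0.22, -0.003], [0.003, -0.001, -1.0]]
contact_force: [0.3, -0.7, -0.0]
grip_width: 0.2
```

Emit:
drive_tool --commands '[{"translation": [0, 0, -0.2], "angular": [0, 0, 0]}, {"translation": [0, 0, 0], "angular": [0, 0, 0]}]'

```text
time_s: 12.97
tcp_pos: [499.2, 7.7, 53.8]
tcp_rot: [[0.221, -0.975, 0.001], [-0.975, -0.221, -0.003], [0.003, -0.001, -1.0]]
contact_force: [-0.3, -0.2, -0.2]
grip_width: 0.4
```

Emit:
drive_tool --commands '[{"translation": [0, 0, -0.2], "angular": [0, 0, 0]}, {"translation": [0, 0, 0], "angular": [0, 0, 0]}]'

```text
time_s: 13.13
tcp_pos: [499.3, 7.7, 51.8]
tcp_rot: [[0.221, -0.975, 0.002], [-0.975, -0.221, -0.003], [0.003, -0.001, -1.0]]
contact_force: [-0.3, 0.1, 1.9]
grip_width: -0.2
```

Emit:
drive_tool --commands '[{"translation": [0, 0, -0.2], "angular": [0, 0, 0]}, {"translation": [0, 0, 0], "angular": [0, 0, 0]}]'

```text
time_s: 13.3
tcp_pos: [499.4, 7.7, 49.9]
tcp_rot: [[0.221, -0.975, 0.002], [-0.975, -0.221, -0.003], [0.003, -0.001, -1.0]]
contact_force: [-0.8, 0.4, 2.6]
grip_width: 0.1
```

Emit:
drive_tool --commands '[{"translation": [0, 0, -0.2], "angular": [0, 0, 0]}, {"translation": [0, 0, 0], "angular": [0, 0, 0]}]'

```text
time_s: 13.47
tcp_pos: [499.4, 7.7, 48.0]
tcp_rot: [[0.221, -0.975, 0.002], [-0.975, -0.221, -0.003], [0.003, -0.002, -1.0]]
contact_force: [-0.5, 0.3, 2.8]
grip_width: 0.3
```

Emit:
drive_tool --commands '[{"translation": [0, 0, -0.2], "angular": [0, 0, 0]}, {"translation": [0, 0, 0], "angular": [0, 0, 0]}]'

```text
time_s: 13.63
tcp_pos: [499.5, 7.7, 45.9]
tcp_rot: [[0.221, -0.975, 0.002], [-0.975, -0.221, -0.003], [0.003, -0.002, -1.0]]
contact_force: [-0.7, 0.9, 2.7]
grip_width: 0.1
```

Emit:
drive_tool --commands '[{"translation": [0, 0, -0.2], "angular": [0, 0, 0]}, {"translation": [0, 0, 0], "angular": [0, 0, 0]}]'

```text
time_s: 13.8
tcp_pos: [499.5, 7.7, 43.7]
tcp_rot: [[0.221, -0.975, 0.002], [-0.975, -0.221, -0.003], [0.003, -0.002, -1.0]]
contact_force: [-0.5, -0.1, 2.4]
grip_width: 0.2
```

Emit:
drive_tool --commands '[{"translation": [0, 0, -0.2], "angular": [0, 0, 0]}, {"translation": [0, 0, 0], "angular": [0, 0, 0]}]'

```text
time_s: 13.97
tcp_pos: [499.6, 7.7, 41.8]
tcp_rot: [[0.221, -0.975, 0.003], [-0.975, -0.221, -0.003], [0.004, -0.002, -1.0]]
contact_force: [-2.1, 0.7, 7.6]
grip_width: -0.1
```

Emit:
drive_tool --commands '[{"translation": [0, 0, -0.12], "angular": [0, 0, 0]}, {"translation": [0, 0, 0], "angular": [0, 0, 0]}]'

```text
time_s: 14.13
tcp_pos: [499.6, 7.7, 41.1]
tcp_rot: [[0.221, -0.975, 0.003], [-0.975, -0.221, -0.003], [0.004, -0.002, -1.0]]
contact_force: [-1.3, 0.4, 8.7]
grip_width: 0.3
```

The third is seated. The last is at (505, 118), so I move (+5, +110).

Emit:
drive_tool --commands '[{"translation": [0, 0, 2], "angular": [0, 0, 0]}, {"translation": [0, 0, 2], "angular": [0, 0, 0]}, {"translation": [0.1, 3.5, 0], "angular": [0, 0, 0]}, {"translation": [0.1, 3.5, 0], "angular": [0, 0, 0]}, {"translation": [0.1, 2, 0], "angular": [0, 0, 0]}]'

```text
time_s: 14.55
tcp_pos: [502.8, 91.9, 81.4]
tcp_rot: [[0.206, -0.978, 0.001], [-0.978, -0.206, -0.006], [0.007, -0.0, -1.0]]
contact_force: [0.8, 0.1, 0.3]
grip_width: -0.0
```

Emit:
drive_tool --commands '[{"translation": [0, 0.5, 0], "angular": [0, 0, 0]}, {"translation": [0, 0, 0], "angular": [0, 0, 0]}]'

```text
time_s: 14.72
tcp_pos: [503.0, 102.2, 81.4]
tcp_rot: [[0.212, -0.977, 0.003], [-0.977, -0.212, -0.004], [0.004, -0.002, -1.0]]
contact_force: [0.7, -0.8, 0.9]
grip_width: -0.0
```

Emit:
drive_tool --commands '[{"translation": [0.2, 1.6, 0], "angular": [0, 0, 0]}, {"translation": [0, 0, -1], "angular": [0, 0, 0]}, {"translation": [0, 0, -1], "angular": [0, 0, 0]}, {"translation": [0, 0, 0], "angular": [0, 0, 0]}]'

```text
time_s: 15.05
tcp_pos: [504.8, 113.7, 58.9]
tcp_rot: [[0.21, -0.978, 0.001], [-0.978, -0.21, -0.007], [0.007, 0.0, -1.0]]
contact_force: [-0.4, -0.4, -0.9]
grip_width: 0.0
```

Emit:
drive_tool --commands '[{"translation": [0, 0.5, 0], "angular": [0, 0, 0]}, {"translation": [0, 0, -0.2], "angular": [0, 0, 0]}, {"translation": [0, 0, 0], "angular": [0, 0, 0]}]'

```text
time_s: 15.3
tcp_pos: [503.9, 115.2, 55.2]
tcp_rot: [[0.206, -0.978, -0.002], [-0.978, -0.206, -0.01], [0.009, 0.004, -1.0]]
contact_force: [0.1, 1.1, -1.2]
grip_width: 0.2
```

Emit:
drive_tool --commands '[{"translation": [0, 0, -0.2], "angular": [0, 0, 0]}, {"translation": [0, 0, 0], "angular": [0, 0, 0]}]'

```text
time_s: 15.47
tcp_pos: [504.1, 114.6, 53.3]
tcp_rot: [[0.206, -0.979, -0.002], [-0.979, -0.206, -0.01], [0.009, 0.004, -1.0]]
contact_force: [-1.1, -0.5, 0.5]
grip_width: -0.4
```

Emit:
drive_tool --commands '[{"translation": [0, 0, -0.2], "angular": [0, 0, 0]}, {"translation": [0, 0, 0], "angular": [0, 0, 0]}]'

```text
time_s: 15.63
tcp_pos: [504.3, 114.6, 51.6]
tcp_rot: [[0.205, -0.979, -0.001], [-0.979, -0.205, -0.009], [0.009, 0.003, -1.0]]
contact_force: [-1.3, 0.2, 1.9]
grip_width: 0.2
```

Emit:
drive_tool --commands '[{"translation": [0, 0, -0.2], "angular": [0, 0, 0]}, {"translation": [0, 0, 0], "angular": [0, 0, 0]}]'

```text
time_s: 15.8
tcp_pos: [504.4, 114.6, 49.8]
tcp_rot: [[0.205, -0.979, -0.001], [-0.979, -0.205, -0.009], [0.009, 0.002, -1.0]]
contact_force: [-0.3, -0.2, 0.8]
grip_width: 0.1
```

Emit:
drive_tool --commands '[{"translation": [0, 0, -0.2], "angular": [0, 0, 0]}, {"translation": [0, 0, 0], "angular": [0, 0, 0]}]'

```text
time_s: 15.97
tcp_pos: [504.4, 114.6, 47.9]
tcp_rot: [[0.206, -0.979, -0.0], [-0.979, -0.205, -0.009], [0.009, 0.002, -1.0]]
contact_force: [-1.7, -0.1, 1.0]
grip_width: -0.3
```

Emit:
drive_tool --commands '[{"translation": [0, 0, -0.2], "angular": [0, 0, 0]}, {"translation": [0, 0, 0], "angular": [0, 0, 0]}]'

```text
time_s: 16.13
tcp_pos: [504.5, 114.6, 45.8]
tcp_rot: [[0.206, -0.979, 0.0], [-0.979, -0.206, -0.009], [0.009, 0.002, -1.0]]
contact_force: [-1.1, -0.8, 2.3]
grip_width: -0.1
```

Emit:
drive_tool --commands '[{"translation": [0, 0, -0.2], "angular": [0, 0, 0]}, {"translation": [0, 0, 0], "angular": [0, 0, 0]}]'

```text
time_s: 16.3
tcp_pos: [504.5, 114.6, 43.6]
tcp_rot: [[0.206, -0.979, 0.0], [-0.979, -0.206, -0.01], [0.009, 0.002, -1.0]]
contact_force: [-1.2, 0.8, 3.6]
grip_width: -0.1
```

Emit:
drive_tool --commands '[{"translation": [0, 0, -0.2], "angular": [0, 0, 0]}, {"translation": [0, 0, 0], "angular": [0, 0, 0]}]'

```text
time_s: 16.47
tcp_pos: [504.6, 114.7, 41.8]
tcp_rot: [[0.206, -0.979, 0.0], [-0.979, -0.206, -0.01], [0.01, 0.002, -1.0]]
contact_force: [-2.0, -0.2, 6.9]
grip_width: 0.3
```

Emit:
drive_tool --commands '[{"translation": [0, 0, -0.13], "angular": [0, 0, 0]}, {"translation": [0, 0, 0], "angular": [0, 0, 0]}]'

```text
time_s: 16.63
tcp_pos: [504.6, 114.6, 41.0]
tcp_rot: [[0.206, -0.979, 0.001], [-0.979, -0.206, -0.01], [0.01, 0.001, -1.0]]
contact_force: [-3.4, 0.3, 10.3]
grip_width: -0.3
```

All four are pressed. I'll retreat up and back for a last look.

Emit:
drive_tool --commands '[{"translation": [0, 0, 2], "angular": [0, 0, 0]}, {"translation": [0, 0, 3], "angular": [0, 0, 0]}, {"translation": [0, 0, 3.5], "angular": [0, 0, 0]}, {"translation": [0, 0, 3.5], "angular": [0, 0, 0]}, {"translation": [0, 0, 3], "angular": [0, 0, 0]}]'

```text
time_s: 17.05
tcp_pos: [499.3, 113.0, 188.9]
tcp_rot: [[0.207, -0.978, -0.014], [-0.978, -0.207, -0.012], [0.009, 0.016, -1.0]]
contact_force: [0.0, 1.1, -0.1]
grip_width: -0.3
```

Emit:
drive_tool --commands '[{"translation": [-2, -3.5, 0], "angular": [0, 0, 0]}, {"translation": [-2, -3.5, 0], "angular": [0, 0, 0]}, {"translation": [-2, -3.5, 0], "angular": [0, 0, 0]}, {"translation": [0, -1, 0], "angular": [0, 0, 0]}, {"translation": [0, 0, 0], "angular": [0, 0, 0]}]'

```text
time_s: 17.47
tcp_pos: [441.4, -2.4, 196.0]
tcp_rot: [[0.21, -0.978, 0.001], [-0.978, -0.21, -0.009], [0.009, 0.001, -1.0]]
contact_force: [0.2, -0.3, 0.9]
grip_width: -0.1
```

```bash
python3 m2.py z
python3 - <<'E'
from h import *
S=robot.capture("side");W=robot.capture("wrist")
a=cv2.resize(S["pixels"][160:310,190:330],None,fx=3,fy=3,interpolation=cv2.INTER_CUBIC)
b=cv2.resize(W["pixels"][0:225,100:400],None,fx=1.2,fy=2*1.0,interpolation=cv2.INTER_CUBIC)
cv2.imwrite("pics/zz.png",np.hstack([a,b]))
for n in ("spool","tape_roll","red_screwdriver","slip","case"):
  d=robot.look_for(S,n)
  if d: print(n,np.round(d[0]["xy"]),round(d[0]["p"],2))
E
```

```text
tcp [441.4329313   -2.42089185 195.96073273] F [ 0.15845612 -0.28844283  0.94522643]
wrist tip px [256. 222.]
  blob 386 [218.7  45.1] [555.7  55.6  73. ]
  blob 351 [148.2  88.9] [504.8 114.1  73. ]
  blob 306 [260.  121.7] [497.4   4.6  73. ]
  blob 165 [195.5 161.9] [444.8  60.2  73. ]
side tip px [241. 230.]
  blob 66 [269.5 273.4] [494.6  -3.6  73. ]
top tip px [370. 193.]
  blob 50 [325.  146.7] [556.9  62.1  73. ]
  blob 55 [298.2 171.3] [504.  121.6  73. ]
  blob 35 [324.4 198.9] [443.3  67.2  73. ]
spool [262. 181.] 0.66
tape_roll [294. 178.] 0.67
red_screwdriver [211. 246.] 0.96
slip [186. 208.] 0.66
case [271. 264.] 0.96
```

View pics/zz.png

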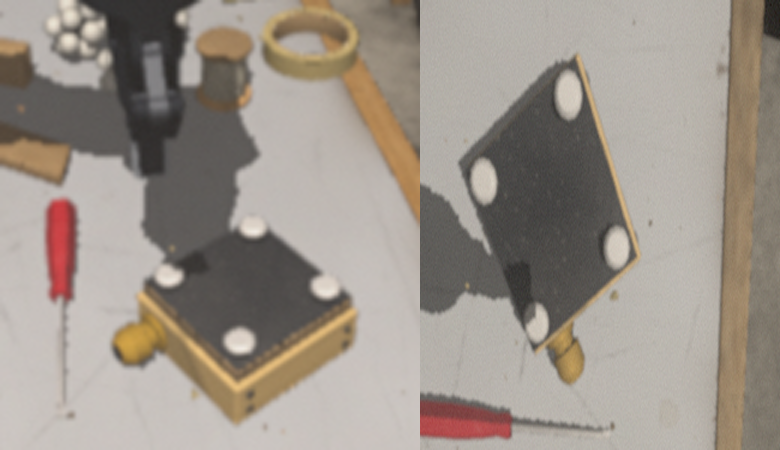

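All four heads sit flat at side (246,252), (298,255), (274,235) and (269,273). The same-end head moved 3 px, about 9 mm down. The case and bystanders have not moved visibly.

```bash
python3 -c "
from station import robot
print(robot.observe()['contact_force'],robot.close_job())"
```

```text
the job is handed in; nothing more can be done
[ 0.12376975  1.17868892 -0.26031561] None
```

I pressed all four rivets home in the required order (gland, diagonal, same-end, last) and handed the job in at about 17.6 s. `close_job()` gives no verdict, so these are my own checks.

- **Seating:** each rivet slid at about 2–3 N. The force then rose to 8.7–10.3 N at a TCP height of about 41 mm, which is the stop. In the last picture all four heads sit low on the cover; the same-end head moved down about 9 mm.
- **Surroundings:** the case, screwdriver and slip show no visible shift. The network put the tape roll 9 px and the spool 4 px from its first side-view report. The arm never went near either, and both stand normally in the picture, so I take that as detection scatter.
- **Disagreement:** the shut fingertips proved to be about 20 mm behind the reported TCP, not 8 mm ahead as stated. I therefore went by contact force, not by the stated geometry.
- **Other mismatches:** the networks' top-camera positions were off by up to 13 mm in y. I used wrist positions instead, with a side-view check on the gland rivet.

The arm was clear of everything at hand-in, with force readings within noise.

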